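Set a worn screw stage on its index, coming back from the stop

TASK

Wind the stage's carriage out with its crank, past the index pointer, until it bears firmly on the bumper screw of the stop block; only friction clamps that block, so feel for it and do not shift it. Then wind the carriage back, in that one direction only so that the worn drive's backlash stays taken up, until the line on the carriage stands level with the pointer. Move the carriage by the crank alone, let go of the crank and leave everything else as it is.

Things in the scene. Friction and masses are not known exactly. Their poses are not given: they have to be found in the camera images.
- stage: Fixed screw stage, 320 mm long, 90 wide: grey gear housing (90x84x48 mm) under the crank at one end, then an aluminium bed with two steel rails. Origin on the desk directly below the crank's axis; x runs along the slide away from the crank, z up. Carriage, stop and pointer all travel along this x. 6 mm of backlash between crank and carriage; at the start it is not known on which side it lies.
- crank_axis (a point): Point on the vertical axis of the crank, level with the middle of the crank's grip (93.5 mm above the desk).
- grip (a point): Middle of the crank's upright black grip: cylinder 16 mm across, 48 mm high (68 to 116 mm above the desk), spinning freely on its pin, so it can be held from above and led round without turning the wrist. It circles 45 mm from the crank's axis; the crank arm under it tops out at 66 mm above the desk, all else on the stage at 53 mm.
- crank (a joint): Crank angle, rad, growing clockwise seen from above (-4 to 16). Clockwise drives the carriage away from the crank, 8 mm per rad; after each reversal 0.75 rad of free backlash comes first. It takes about 1.5 N at the grip while the carriage moves, 0.5 N in the backlash; against the stop it rises steeply, some 2 N per 0.1 rad led on, to 8 or 9 N when the stop slips. It stays where left.
- carriage: Aluminium carriage, 60 mm along the slide, 72 mm across, top 44 mm above the desk. Its origin lies at desk height under its middle; its axes are parallel to the stage's. It drags on the bed with about 6 N and must not be touched.
- line (a point): Front end of the thin black line across the middle of the carriage's top (x = 0 of the carriage). Compare it with the pointer along the stage's x only.
- pointer (a point): Tip of the index pointer, a small steel clip on the long edge of the bed with a black line on its top (44 mm high). Where it is clamped along the bed varies; the carriage starts between it and the crank, and the bumper screw is at least 15 mm farther on than the carriage at the pointer.
- lug (a point): Top of the brass lug of the nut, standing in a 14 mm slot in the carriage's top. The lug is 8 mm long, so it has 3 mm play to either side of the slot's middle (x = 0 of the carriage). When the carriage is drawn back towards the crank the lug lies at x = -3 mm of the carriage, when driven out at +3 mm.
- carriage_face (a point): Middle of the carriage's outer end face, that meets the bumper screw; 30 mm from the carriage's middle.
- stop: Stop block on the rails, dark steel, 20x72x22 mm, clamp screw on top, beyond the pointer as seen from the crank. An 11 mm steel bumper screw sticks out of its face towards the carriage and is met by it; how far it is set out, 2 to 20 mm, varies and is not reported. Only friction clamps the block: it slips when pushed with 45 N (8 to 9 N at the grip); bearing firmly is 10 N or more (2 to 3 N).
- stop_face (a point): Middle of the stop block's face towards the carriage, not counting the bumper screw; on the stage's centre line like the crank's axis.
- stopper: Loose white stopper, 25 mm across, 24 mm high; bystander beside the stage.
- vial_4: Loose vial with a cap, 27 mm across, 51 mm high; bystander beside the stage.

How it is judged:
By the outcome, as a careful person would: the job done as asked, in the order asked, and still so for the second after the job is handed in, with the robot touching nothing.
It also fails if it takes over 67 s, if anything falls off the work surface, if the arm or the gripper's body presses on something with over 40 N, if the wrist force passes 120 N, or if a joint passes its speed limit or range.

ROBOT

A 7-joint arm with a two-finger parallel gripper is mounted at the origin on a cart in front of the work surface, level with it; the furniture and walls round the work are solid. World frame = base frame: x ahead of the robot, y to its left, z up, the work surface at z = 0. Lengths are in m, angles in rad, forces in N, time in s.
With the tool pointing down it reaches from about 0.4 to 0.85 m from the base axis. Payload 10.4 kg.
Tool frame: the origin (TCP) lies at the very end of the fingers, on their centre line; the grasp point (between the pads) lies 19 mm behind it; z points along the fingers, y is the line along which they close (so a half turn about z gives the same grasp; the last joint's range is limited). The gripper opens to 85 mm and grips with 20 to 120 N. Pads are 22 mm wide; open, the fingers measure 114 mm over their backs; the gripper's body (76 mm by 85 mm) begins 54 mm behind the grasp point. The pads swing forward as they close: fully open they stand 13 mm farther back than shut.
Start: joints at [-1.232, 0.332, -0.065, 1.46, 0.022, 1.35, -0.088], TCP at [0.221, 0.585, 0.231] pointing down, gripper open.
Joint ranges: [-2.6, 2.6], [-0.5, 2.12], [-1.47, 1.34], [0.16, 2.42], [-1.27, 4.41], [0.06, 2.06], [-2.6, 2.6]. Speed limits (rad/s): [2.22, 2.22, 2.79, 2.79, 3.14, 3.14, 3.14].

INTERFACE

Orientations are given as a unit quaternion [x, y, z, w].
In Python, from workcell import manip, vision, order gives the robot as it stands. The module is installed in compiled form; this text tells all that it offers.
- The arm moves only by the tool move_arm, never from a script. Its argument "motion" is a list of rows, each a list of 3 entries, a list of its own where there are three numbers: the shift along the tool's x, y, z scaled (see below), then the turn, a rotation vector about the tool's x, y, z scaled (see below), then the opening, from -1 (shut) to 1 (fully open). In form: [[[dx, dy, dz], [wx, wy, wz], hand], ...]. A call has 1 to 12 rows; each row shifts and turns the commanded pose from where the row before left it, along the tool's axes as they then stand; what a row does not reach is not made up. The controller multiplies each number of a shift by 0.75 m and each number of a turn by pi/4 rad. A row lasts 1/10 s, in which the tool goes at most 50 mm and 8.59 degrees, less where a joint would pass 70% of its speed; a pose out of reach is approached as far as the arm can. A call with a number of a shift or a turn outside -1 to 1 is refused whole. A call with a gripper value outside its range is refused whole. The fingers move at their own pace and stop on an object; "newtons" is the grip in N (left out, the last holds). Time passes only in rows, so rows that do not move let the fingers close. It gives the time, the measured TCP pose, the force, the opening and the grip force at its end, in the units of the state.
- manip.get_obs(): the state, without advancing time (a new reading comes with each control period).
- vision.camera(name): name is "scene" or "top" or "wrist"; returns a dict with "pixels" (384x512x3 uint8, red, green, blue), "fx", "fy", "cx", "cy" (pixels), "k1" (the pictures are not rectified: a ray, as slopes to the right and down, at radius r is drawn at 1 + k1 r^2 times it, then the intrinsics apply), "R" (3x3) and "t" (3): a world point X has camera coordinates R X + t. Camera axes: x right, y down, z forward; pixel columns grow to the right and rows downward; lengths in m; the calibration is good to about 2 mm. A picture is of the moment at which its call begins. There is no depth.
- order.hand_in(): hands the job in; it is judged then, once.
The state is a dict: "clock": time; "joint_pos": joint angles; "joint_velocities": joint speeds; "tau": joint torques, N m; "position": TCP position; "ee_rot": TCP orientation; "ft_force": force on the tool from outside, world axes, zero at the start; "torque": the same for the moment, N m; "grip_width": opening from 0.0 (shut) to 1.0 (fully open); "grasp_force": force on a finger pad.
Only numpy, scipy, OpenCV 4.12 (cv2) and the standard library are available. Lean on these libraries where they do the work, as an engineer would, in place of code of your own. Each camera call takes 0.05 s, during which the arm holds its last target. There are 200 camera calls.

## Working session

There is one attempt and no reset: what is moved stays moved. The work goes in short steps, Python scripts to look and compute and a tool call to move; the robot and the scene stay as the last step left them, time stands still between calls to the robot, and variables do not carry over. Pictures are saved under pics/ and viewed, at most 10 in all, crops included, and the job is handed in when it is done.

Besides the shell and the picture viewer there is one more tool, called after "Request:" as name([rows], argument=value, ...), one row to a line, values as JSON. move_arm: Moves the arm, as the interface text tells. Its arguments: {"type":"object","properties":{"motion":{"type":"array"},"newtons":{"type":"number"}},"required":["motion"]}

```bash
mkdir -p pics; cat > h.py <<'E'
import numpy as np, cv2
from workcell import manip, vision, order
def cam(n,f=None):
    c=vision.camera(n)
    if f: cv2.imwrite('pics/'+f,np.ascontiguousarray(c['pixels'][...,::-1]))
    return c
def ray(c,u,v):
    d=np.array([(u-c['cx'])/c['fx'],(v-c['cy'])/c['fy']]); p=d.copy()
    for _ in range(20): p=d/(1+c['k1']*(p@p))
    R=np.array(c['R']); t=np.array(c['t'])
    return -R.T@t, R.T@np.array([p[0],p[1],1])
def plane(c,u,v,z):
    o,d=ray(c,u,v); return o+d*(z-o[2])/d[2]
def proj(c,X):
    q=np.array(c['R'])@np.array(X)+np.array(c['t']); p=q[:2]/q[2]; p=p*(1+c['k1']*(p@p))
    return np.array([p[0]*c['fx']+c['cx'],p[1]*c['fy']+c['cy']])
E
python3 - <<'E'
from h import *
for n in ('top','scene'):
    c=cam(n,n+'0.png'); print(n,c['fx'],c['k1'],-np.array(c['R']).T@c['t'])
o=manip.get_obs(); print(o)
E
```

```text
top 409.05941815208985 0.014272152585609684 [0.51637829 0.03844243 0.94289226]
scene 432.7765766785075 -0.069087495654393 [ 0.03010772 -0.26782383  0.62537415]
{'clock': 0.1, 'joint_pos': array([-1.23161009,  0.33278898, -0.06472059,  1.46082104,  0.02162645,
        1.34992841, -0.08849384]), 'joint_velocities': array([-0.00066011, -0.00279336, -0.00102835, -0.00284337,  0.00072458,
        0.00044715, -0.00023192]), 'tau': array([ 1.83251410e-03, -6.26738763e+01,  4.93282545e-02, -3.92433500e+01,
        1.63528975e-02,  6.89813125e-03, -3.04482148e-05]), 'position': array([0.22109896, 0.5842339 , 0.23062519]), 'ee_rot': array([ 1.79883615e-01,  9.83687702e-01, -6.20131492e-04, -7.48581402e-05]), 'ft_force': array([-0.48840713, -0.38963984, -0.74300914]), 'torque': array([-0.00431098,  0.0721344 ,  0.00826059]), 'grasp_force': 0.0, 'grip_width': 1.0036037253467969}
```

View pics/top0.png

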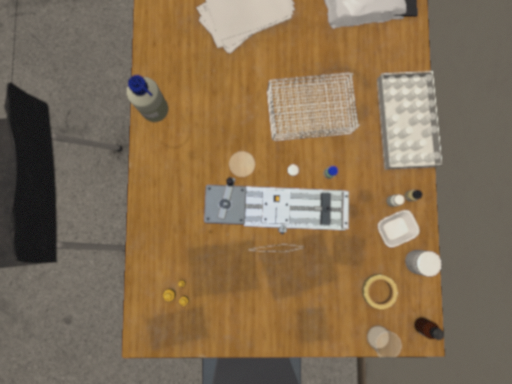

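View pics/scene0.png

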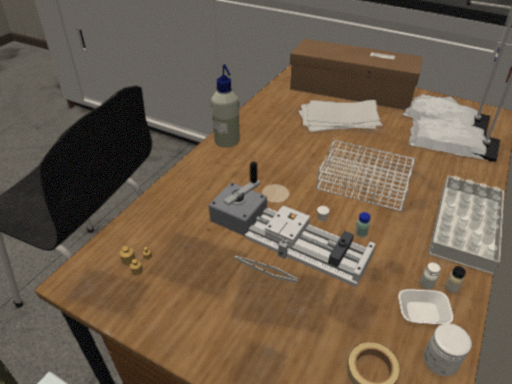

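The top view shows the crank hub near (225,204) and the black grip near (230,182). The carriage is at about x 262–290, the pointer clip near (283,229), and the stop near (326,208). I'll enlarge both views.

```bash
python3 - <<'E'
from h import *
a=cv2.imread('pics/top0.png')[170:245,195:360]; b=cv2.imread('pics/scene0.png')[150:285,200:385]
a=cv2.resize(a,None,fx=4.3,fy=4.3,interpolation=cv2.INTER_CUBIC)
cv2.imwrite('pics/ta.png',a)
cv2.imwrite('pics/sb.png',cv2.resize(b,None,fx=4.3,fy=4.3,interpolation=cv2.INTER_CUBIC))
E
```

```text
(no output)
```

View pics/ta.png

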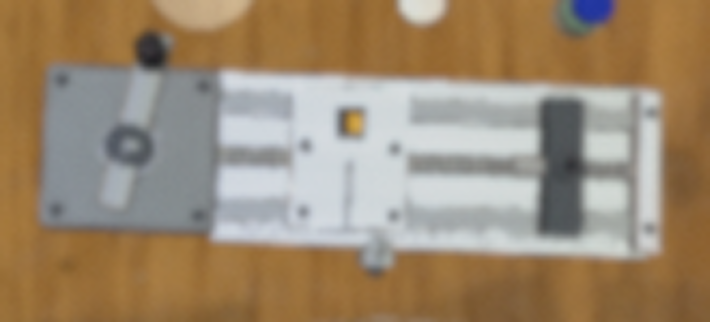

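View pics/sb.png

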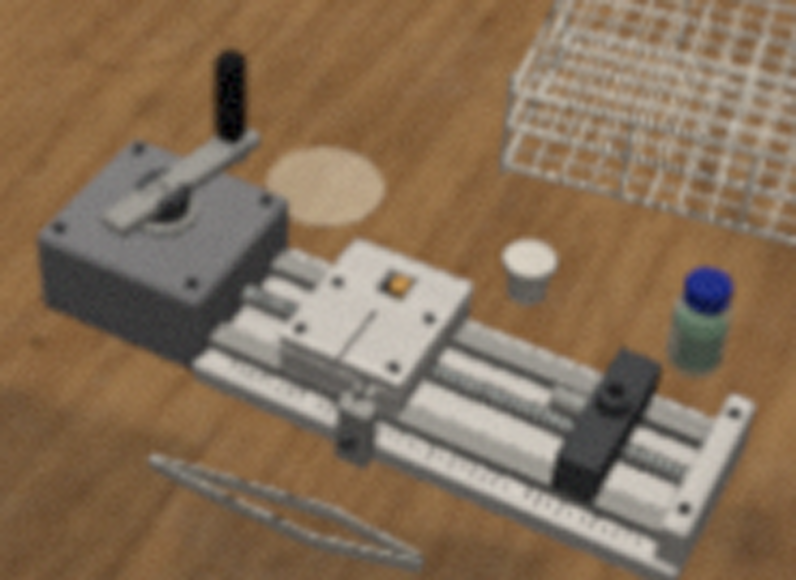

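```bash
cat >> h.py <<'E'
def tri(ca,a,cb,b):
    (o,d),(p,e)=ray(ca,*a),ray(cb,*b)
    A=np.stack([d,-e],1); s=np.linalg.lstsq(A,p-o,rcond=None)[0]
    x,y=o+s[0]*d,p+s[1]*e; return (x+y)/2,np.linalg.norm(x-y)
E
python3 - <<'E'
from h import *
T=cam('top');S=cam('scene')
np.set_printoptions(precision=4,suppress=True)
t=lambda u,v:(195+(u+.5)/4.3-.5,170+(v+.5)/4.3-.5); s=lambda u,v:(200+(u+.5)/4.3-.5,150+(v+.5)/4.3-.5)
for n,a,b in [('hub',(129,146),(168,208)),('griptop',(149,47),(230,56)),('clamp',(571,162),(614,392)),('line front',(347,228),(340,357)),('pointer',(377,237),(362,390)),
 ('bumper tip',(517,163),(556,395)),('lug',(354,124),(400,284))]:
    print(n,tri(T,t(*a),S,s(*b)))
print('grip z116',plane(T,*t(150,46),.116),plane(S,*s(230,56),.116))
print('hub z60',plane(T,*t(129,146),.055),plane(S,*s(168,210),.055))
for p in [(56,79),(204,86),(55,210),(198,215)]: print('hous screw',plane(T,*t(*p),.048))
for p in [(305,146),(394,148),(303,212),(393,215)]: print('car screw',plane(T,*t(*p),.044))
for p in [(650,112),(649,230)]: print('endscrew',plane(T,*t(*p),.03))
for p in [(347,228),(350,160),(377,237),(376,250)]: print('line line ptr ptr',plane(T,*t(*p),.044))
E
```

```text
hub (array([0.5774, 0.0744, 0.0511]), np.float64(0.0018268151162868953))
griptop (array([0.6196, 0.0634, 0.1153]), np.float64(8.692600013079858e-05))
clamp (array([ 0.5691, -0.1492,  0.0495]), np.float64(0.0017786360182903533))
line front (array([ 0.536 , -0.0361,  0.0448]), np.float64(0.0006347452410112846))
pointer (array([ 0.5309, -0.051 ,  0.0367]), np.float64(0.0021298459454222613))
bumper tip (array([ 0.5695, -0.1245,  0.0346]), np.float64(0.0013445767564346748))
lug (array([ 0.5891, -0.0399,  0.0451]), np.float64(0.0003788720975898811))
grip z116 [0.6199 0.0629 0.116 ] [0.6188 0.0629 0.116 ]
hub z60 [0.5767 0.075  0.055 ] [0.573  0.0706 0.055 ]
hous screw [0.6113 0.1128 0.048 ]
hous screw [0.608  0.0372 0.048 ]
hous screw [0.5446 0.1124 0.048 ]
hous screw [0.5422 0.04   0.048 ]
car screw [ 0.5777 -0.0146  0.044 ]
car screw [ 0.5768 -0.0603  0.044 ]
car screw [ 0.5439 -0.0135  0.044 ]
car screw [ 0.5425 -0.0595  0.044 ]
endscrew [ 0.597  -0.1961  0.03  ]
endscrew [ 0.5355 -0.1941  0.03  ]
line line ptr ptr [ 0.5359 -0.0359  0.044 ]
line line ptr ptr [ 0.5706 -0.0377  0.044 ]
line line ptr ptr [ 0.5313 -0.0512  0.044 ]
line line ptr ptr [ 0.5247 -0.0507  0.044 ]
```

Request:
move_arm([
  [[0,0,0],[0,0,-0.154],1],
  [[0,0,0],[0,0,-0.154],1],
  [[0,0,0],[0,0,-0.154],1],
  [[-0.038,-0.0496,0],[0,0,0],1],
  [[-0.038,-0.0496,0],[0,0,0],1],
  [[-0.038,-0.0496,0],[0,0,0],1],
  [[-0.038,-0.0496,0],[0,0,0],1],
  [[-0.038,-0.0496,0],[0,0,0],1],
  [[-0.038,-0.0496,0],[0,0,0],1],
  [[-0.038,-0.0496,0],[0,0,0],1],
  [[-0.038,-0.0496,0],[0,0,0],1],
  [[-0.038,-0.0496,0],[0,0,0],1],
])

```text
clock: 1.4
position: [0.4789, 0.2483, 0.2314]
ee_rot: [-0.001, 1.0, 0.0, 0.0]
ft_force: [0.9, -0.2, -0.3]
grip_width: 1.001
grasp_force: 0.0
```

Request:
move_arm([
  [[-0.0377,-0.0496,0],[0,0,0],1],
  [[-0.0377,-0.0496,0],[0,0,0],1],
  [[-0.0377,-0.0496,0],[0,0,0],1],
  [[-0.0377,-0.0496,0],[0,0,0],1],
  [[-0.0377,-0.0496,0],[0,0,0],1],
  [[0,0,0],[0,0,0],1],
  [[0,0,0],[0,0,0],1],
])

```text
clock: 2.1
position: [0.6198, 0.063, 0.2307]
ee_rot: [0.001, 1.0, -0.0, -0.0]
ft_force: [-0.6, 1.9, 0.3]
grip_width: 0.999
grasp_force: 0.0
```

```bash
python3 - <<'E'
from h import *
W=cam('wrist','w0.png'); print(manip.get_obs()['position'],manip.get_obs()['joint_pos'],-np.array(W['R']).T@W['t'],W['fx'],proj(W,[.6195,.0632,.116]),proj(W,[.536,-.036,.044]))
E
```

```text
[0.61937572 0.06466678 0.23090361] [-0.42501879  0.33100934  0.31718055  1.48450451 -0.10475192  1.34345722
  1.47173574] [0.54786038 0.06247185 0.37457351] 328.60574192219326 [264.99262739 188.38387915] [162.47528255  85.74790881]
```

View pics/w0.png

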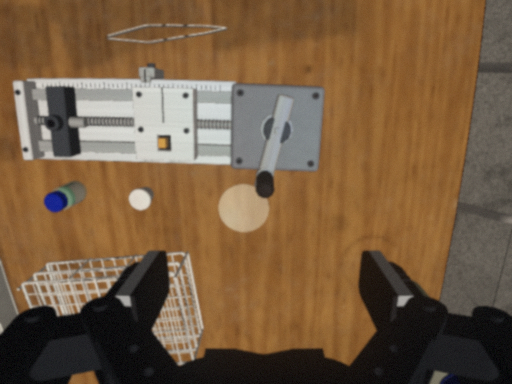

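The wrist view shows the grip top near (265,187), matching the prediction, and the whole stage is visible: line (164,95), pointer (149,78), bumper tip (84,122). Next I descend and grasp.

Request:
move_arm([
  [[0,0,0.0523],[0,0,0],1],
  [[0,0,0.0523],[0,0,0],1],
  [[0,0,0.0523],[0,0,0],1],
  [[0,0,0.0523],[0,0,0],1],
  [[0,0,0],[0,0,0],1],
  [[0,0,0],[0,0,0],-0.3],
  [[0,0,0],[0,0,0],-0.3],
  [[0,0,0],[0,0,0],-1],
  [[0,0,0],[0,0,0],-1],
  [[0,0,0],[0,0,0],-1],
  [[0,0,0],[0,0,0],-1],
  [[0,0,0],[0,0,0],-1],
], newtons=30)

```text
clock: 3.35
position: [0.6202, 0.0643, 0.0754]
ee_rot: [-0.0, 1.0, 0.0, 0.001]
ft_force: [-1.6, -0.5, 6.5]
grip_width: 0.175
grasp_force: 30.0
```

```bash
python3 - <<'E'
from h import *
W=cam('wrist','w1.png'); o=manip.get_obs(); print(o['clock'],o['position'],o['ft_force'],o['grip_width'],o['grasp_force'],proj(W,[.536,-.036,.044]))
E
```

```text
3.4 [0.62026083 0.06427156 0.07542198] [-0.63639108  0.98528571  6.57346572] 0.17900971723623563 29.95580446673557 [72.49485703 75.56686671]
```

View pics/w1.png

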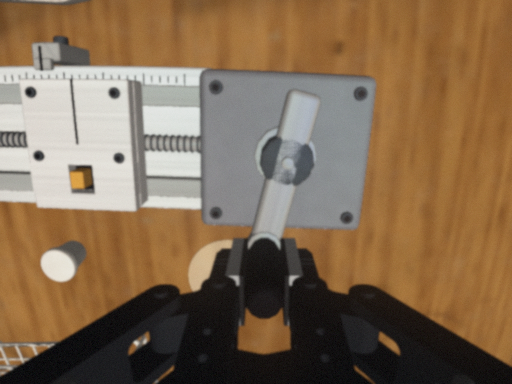

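Grip held at 30 N, with the hub around (286,157). I'll refine the axis and generate circle rows.

```bash
cat >> h.py <<'E'
C=np.array([.577,.0748]); r=.045
def rows(th,d,n):
    P=[C+r*np.array([np.cos(th+k*d),np.sin(th+k*d)]) for k in range(n+1)]
    print([[round(float(-q[0]/.75),4),round(float(q[1]/.75),4),0] for q in np.diff(P,axis=0)],'end',th+n*d)
E
python3 - <<'E'
from h import *
W=cam('wrist')
print(plane(W,286,157,.053),plane(W,287,155,.058))
for p in [(215,87),(361,93),(215,213),(347,218)]: print(plane(W,*p,.048))
rows(-.243,-.2,12);rows(-2.643,-.2,12)
E
```

```text
[0.57773299 0.07484787 0.053     ] [0.57583528 0.07497981 0.058     ]
[0.54321756 0.03909286 0.048     ]
[0.54577894 0.11245916 0.048     ]
[0.60997238 0.03651409 0.048     ]
[0.61288919 0.11002077 0.048     ]
[[0.004, -0.0113, 0], [0.0062, -0.0103, 0], [0.0081, -0.0088, 0], [0.0097, -0.007, 0], [0.0109, -0.005, 0], [0.0117, -0.0027, 0], [0.012, -0.0003, 0], [0.0118, 0.0021, 0], [0.0112, 0.0044, 0], [0.0101, 0.0065, 0], [0.0086, 0.0084, 0], [0.0068, 0.0099, 0]] end -2.6430000000000002
[[0.0046, 0.011, 0], [0.0024, 0.0117, 0], [-0.0, 0.012, 0], [-0.0024, 0.0117, 0], [-0.0047, 0.011, 0], [-0.0068, 0.0099, 0], [-0.0086, 0.0083, 0], [-0.0101, 0.0065, 0], [-0.0112, 0.0043, 0], [-0.0118, 0.002, 0], [-0.012, -0.0004, 0], [-0.0117, -0.0027, 0]] end -5.043
```

Request:
move_arm([
  [[0.004,-0.0113,0],[0,0,0],-1],
  [[0.0062,-0.0103,0],[0,0,0],-1],
  [[0.0081,-0.0088,0],[0,0,0],-1],
  [[0.0097,-0.007,0],[0,0,0],-1],
  [[0.0109,-0.005,0],[0,0,0],-1],
  [[0.0117,-0.0027,0],[0,0,0],-1],
  [[0.012,-0.0003,0],[0,0,0],-1],
  [[0.0118,0.0021,0],[0,0,0],-1],
  [[0.0112,0.0044,0],[0,0,0],-1],
  [[0.0101,0.0065,0],[0,0,0],-1],
  [[0.0086,0.0084,0],[0,0,0],-1],
  [[0.0068,0.0099,0],[0,0,0],-1],
])

```text
clock: 4.65
position: [0.537, 0.0533, 0.0754]
ee_rot: [-0.0, 1.0, 0.0, 0.001]
ft_force: [3.4, 1.2, 5.2]
grip_width: 0.176
grasp_force: 29.9
```

```bash
python3 - <<'E'
from h import *
F=[]
for k in range(4):
    cam('wrist',f'w2.png'); o=manip.get_obs(); F.append(o['ft_force']); p=o['position'][:2]-C
    print(o['position'],o['ft_force'],np.hypot(*p),np.arctan2(p[1],p[0]))
cam('top','t2.png')
E
```

```text
[0.53630612 0.05490216 0.07532917] [-1.37087999 -1.2971666  10.44649497] 0.045298076444024574 -2.6868126808995543
[0.53650838 0.05437696 0.07536006] [-0.18749833  0.76522949  6.99314278] 0.045350543490404606 -2.674449687739166
[0.53673061 0.05397815 0.07538791] [-0.07802916  0.35622066  6.91952207] 0.04533402454314789 -2.664387216179064
[0.53688381 0.05370166 0.07537067] [-0.57998693 -0.8736367   7.89446031] 0.045326023758441615 -2.6574162145947424
```

View pics/w2.png

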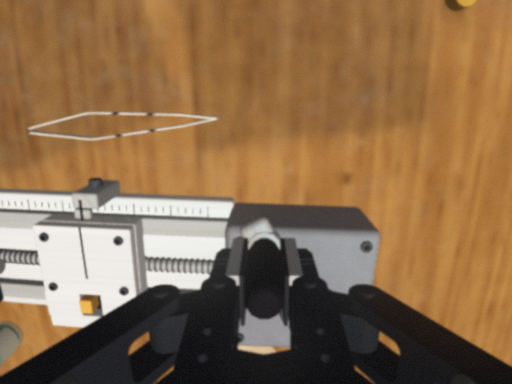

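Wrist view: the carriage line (83,225) is almost level with the pointer's line (81,210). I continue outward.

Request:
move_arm([
  [[0.0046,0.011,0],[0,0,0],-1],
  [[0.0024,0.0117,0],[0,0,0],-1],
  [[0,0.012,0],[0,0,0],-1],
  [[-0.0024,0.0117,0],[0,0,0],-1],
  [[-0.0047,0.011,0],[0,0,0],-1],
  [[-0.0068,0.0099,0],[0,0,0],-1],
  [[-0.0086,0.0083,0],[0,0,0],-1],
  [[-0.0101,0.0065,0],[0,0,0],-1],
  [[-0.0112,0.0043,0],[0,0,0],-1],
  [[-0.0118,0.002,0],[0,0,0],-1],
  [[-0.012,-0.0004,0],[0,0,0],-1],
  [[-0.0117,-0.0027,0],[0,0,0],-1],
])

```text
clock: 6.1
position: [0.5913, 0.1177, 0.0754]
ee_rot: [-0.001, 1.0, 0.0, 0.001]
ft_force: [-2.0, -1.8, 8.3]
grip_width: 0.178
grasp_force: 30.3
```

```bash
cat >> h.py <<'E'
def feel(n=6):
    F=[];P=[]
    for k in range(n):
        vision.camera('top'); o=manip.get_obs(); F.append(o['ft_force']);P.append(o['position'])
    F=np.array(F);p=np.mean(P,0)[:2]-C;th=np.arctan2(p[1],p[0]);f=F.mean(0)
    # resistance to clockwise motion: external force along counter-clockwise tangent
    print('clock',o['clock'],'th',th,'rad',np.hypot(*p),'Fccw',f@[-np.sin(th),np.cos(th),0],'Frad',f@[np.cos(th),np.sin(th),0],'F',f)
E
python3 - <<'E'
from h import *
T=cam('top','t3.png'); a=cv2.imread('pics/t3.png')[170:245,195:360]; feel(4)
cv2.imwrite('pics/ta3.png',cv2.resize(a,None,fx=4.3,fy=4.3,interpolation=cv2.INTER_CUBIC))
rows(-5.043,-.2,6);rows(-6.243,-.05,12)
E
```

```text
clock 6.35 th 1.2394779294283789 rad 0.04514006828212971 Fccw -0.19964305024042628 Frad 0.9503908399701698 F [0.49793797 0.83376128 7.53888394]
[[-0.0109, -0.005, 0], [-0.0097, -0.0071, 0], [-0.0081, -0.0088, 0], [-0.0062, -0.0103, 0], [-0.004, -0.0113, 0], [-0.0017, -0.0119, 0]] end -6.243
[[-0.0, -0.003, 0], [0.0001, -0.003, 0], [0.0003, -0.003, 0], [0.0004, -0.003, 0], [0.0006, -0.0029, 0], [0.0007, -0.0029, 0], [0.0008, -0.0029, 0], [0.001, -0.0028, 0], [0.0011, -0.0028, 0], [0.0013, -0.0027, 0], [0.0014, -0.0027, 0], [0.0015, -0.0026, 0]] end -6.843
```

View pics/ta3.png

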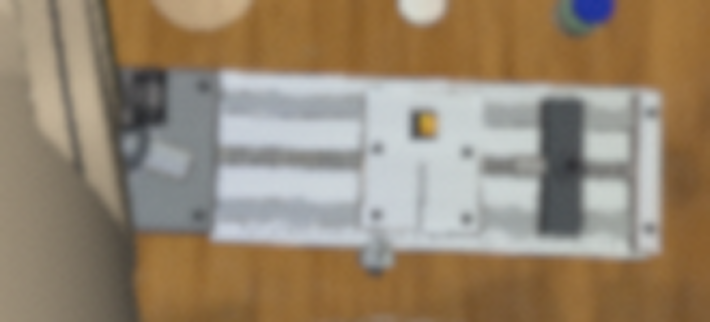

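Top view: the carriage's outer face is at crop x≈481 and the bumper tip at ≈517, leaving about 18 mm (2.3 rad). I advance 1.6 rad, then feel.

Request:
move_arm([
  [[-0.0109,-0.005,0],[0,0,0],-1],
  [[-0.0097,-0.0071,0],[0,0,0],-1],
  [[-0.0081,-0.0088,0],[0,0,0],-1],
  [[-0.0062,-0.0103,0],[0,0,0],-1],
  [[-0.004,-0.0113,0],[0,0,0],-1],
  [[-0.0017,-0.0119,0],[0,0,0],-1],
  [[0.0008,-0.012,0],[0,0,0],-1],
  [[0.0032,-0.0115,0],[0,0,0],-1],
])

```text
clock: 7.15
position: [0.6186, 0.059, 0.0754]
ee_rot: [-0.0, 1.0, 0.0, 0.001]
ft_force: [-1.5, 2.4, 7.7]
grip_width: 0.178
grasp_force: 30.2
```

```bash
python3 - <<'E'
from h import *
feel(8); o=manip.get_obs()['position'][:2]-C
rows(-6.643,-.1,4);rows(-7.043,-.05,6)
E
```

```text
clock 7.55 th -0.37971514621213276 rad 0.04448659344626841 Fccw -0.5273184271130446 Frad -0.7308563422994311 F [-0.87425133 -0.21886144  8.12679619]
[[0.0024, -0.0055, 0], [0.0029, -0.0052, 0], [0.0034, -0.0049, 0], [0.0039, -0.0045, 0]] end -7.043
[[0.0021, -0.0021, 0], [0.0022, -0.002, 0], [0.0023, -0.0019, 0], [0.0024, -0.0018, 0], [0.0025, -0.0017, 0], [0.0026, -0.0015, 0]] end -7.343
```

Request:
move_arm([
  [[0.0024,-0.0055,0],[0,0,0],-1],
  [[0.0029,-0.0052,0],[0,0,0],-1],
  [[0.0034,-0.0049,0],[0,0,0],-1],
  [[0.0039,-0.0045,0],[0,0,0],-1],
])

```text
clock: 7.95
position: [0.6092, 0.0441, 0.0754]
ee_rot: [-0.0, 1.0, 0.0, 0.001]
ft_force: [0.7, 1.7, 6.3]
grip_width: 0.177
grasp_force: 30.1
```

```bash
python3 - <<'E'
from h import *
W=cam('wrist','w4.png');feel(8)
E
```

```text
clock 8.4 th -0.769546783878398 rad 0.04449495360353868 Fccw -0.2892444090872891 Frad -0.7728331854163769 F [-0.75632806  0.33000202  7.89730558]
```

View pics/w4.png

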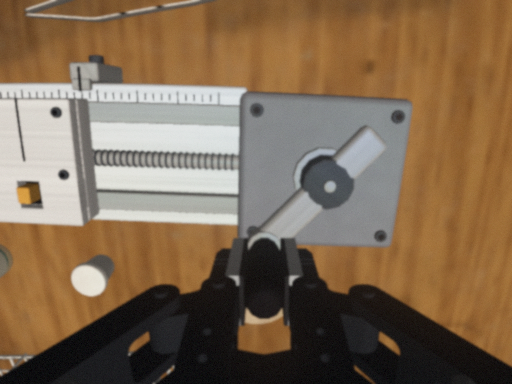

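The wrist view shows the carriage line at x≈19 and pointer at x≈80; there is no contact force yet. I proceed in small steps.

Request:
move_arm([
  [[0.0021,-0.0021,0],[0,0,0],-1],
  [[0.0022,-0.002,0],[0,0,0],-1],
  [[0.0023,-0.0019,0],[0,0,0],-1],
  [[0,0,0],[0,0,0],-1],
])

```text
clock: 8.8
position: [0.6041, 0.0394, 0.0754]
ee_rot: [-0.0, 1.0, 0.0, 0.001]
ft_force: [-1.1, -0.1, 6.8]
grip_width: 0.178
grasp_force: 30.1
```

```bash
python3 - <<'E'
from h import *
feel(8)
E
```

```text
clock 9.2 th -0.9152245441518088 rad 0.04452784055990289 Fccw -0.012819199172341117 Frad -0.49248044409776015 F [-0.31038405  0.38257425  7.66841307]
```

Request:
move_arm([
  [[0.0024,-0.0018,0],[0,0,0],-1],
  [[0.0025,-0.0017,0],[0,0,0],-1],
  [[0,0,0],[0,0,0],-1],
])

```text
clock: 9.5
position: [0.6004, 0.0369, 0.0754]
ee_rot: [-0.0, 1.0, 0.0, 0.001]
ft_force: [-0.6, 0.7, 7.4]
grip_width: 0.177
grasp_force: 30.1
```

```bash
python3 - <<'E'
from h import *
feel(8)
rows(-7.293,-.05,12)
E
```

```text
clock 9.9 th -1.0147302395045084 rad 0.044536351623066135 Fccw 0.6095947170011233 Frad -0.6981288712828178 F [0.1492454  0.91472152 7.57816639]
[[0.0026, -0.0015, 0], [0.0027, -0.0014, 0], [0.0027, -0.0013, 0], [0.0028, -0.0011, 0], [0.0028, -0.001, 0], [0.0029, -0.0008, 0], [0.0029, -0.0007, 0], [0.0029, -0.0006, 0], [0.003, -0.0004, 0], [0.003, -0.0003, 0], [0.003, -0.0001, 0], [0.003, 0.0, 0]] end -7.893000000000001
```

Request:
move_arm([
  [[0.0026,-0.0015,0],[0,0,0],-1],
  [[0.0027,-0.0014,0],[0,0,0],-1],
  [[0,0,0],[0,0,0],-1],
])

```text
clock: 10.2
position: [0.5969, 0.0349, 0.0754]
ee_rot: [-0.0, 1.0, 0.0, 0.001]
ft_force: [2.6, 2.2, 6.7]
grip_width: 0.177
grasp_force: 29.9
```

```bash
python3 - <<'E'
from h import *
feel(8)
E
```

```text
clock 10.6 th -1.1061041552317206 rad 0.04454487427410406 Fccw 2.4384838524614643 Frad -0.1981788609471964 F [2.09109257 1.26996466 5.80554894]
```

Request:
move_arm([
  [[0.0027,-0.0013,0],[0,0,0],-1],
  [[0.0028,-0.0011,0],[0,0,0],-1],
  [[0,0,0],[0,0,0],-1],
])

```text
clock: 10.9
position: [0.593, 0.0332, 0.0754]
ee_rot: [-0.0, 1.0, 0.0, 0.002]
ft_force: [3.7, 2.2, 5.2]
grip_width: 0.175
grasp_force: 29.9
```

```bash
python3 - <<'E'
from h import *
feel(8)
E
```

```text
clock 11.3 th -1.201465512952231 rad 0.04456661035364389 Fccw 4.693673502747421 Frad -0.4933721054517104 F [4.19907188 2.1544796  5.86647688]
```

Contact is felt: force rises 0.6 → 2.4 → 4.7 N at 2 N per 0.1 rad, so it bears firmly and stays well short of slipping. Now I wind back.

```bash
python3 - <<'E'
from h import *
W=cam('wrist','w5.png'); cam('top','t5.png')
rows(-7.493,.2,12);rows(-5.093,.2,12)
E
```

```text
[[-0.0107, 0.0053, 0], [-0.0095, 0.0074, 0], [-0.0078, 0.0091, 0], [-0.0058, 0.0105, 0], [-0.0037, 0.0114, 0], [-0.0013, 0.0119, 0], [0.0011, 0.0119, 0], [0.0034, 0.0115, 0], [0.0056, 0.0106, 0], [0.0076, 0.0092, 0], [0.0093, 0.0075, 0], [0.0106, 0.0055, 0]] end -5.093
[[0.0115, 0.0033, 0], [0.0119, 0.001, 0], [0.0119, -0.0014, 0], [0.0114, -0.0038, 0], [0.0104, -0.0059, 0], [0.009, -0.0079, 0], [0.0073, -0.0095, 0], [0.0052, -0.0108, 0], [0.003, -0.0116, 0], [0.0006, -0.012, 0], [-0.0018, -0.0118, 0], [-0.0041, -0.0113, 0]] end -2.6929999999999996
```

Request:
move_arm([
  [[-0.0107,0.0053,0],[0,0,0],-1],
  [[-0.0095,0.0074,0],[0,0,0],-1],
  [[-0.0078,0.0091,0],[0,0,0],-1],
  [[-0.0058,0.0105,0],[0,0,0],-1],
  [[-0.0037,0.0114,0],[0,0,0],-1],
  [[-0.0013,0.0119,0],[0,0,0],-1],
  [[0.0011,0.0119,0],[0,0,0],-1],
  [[0.0034,0.0115,0],[0,0,0],-1],
  [[0.0056,0.0106,0],[0,0,0],-1],
  [[0.0076,0.0092,0],[0,0,0],-1],
  [[0.0093,0.0075,0],[0,0,0],-1],
  [[0.0106,0.0055,0],[0,0,0],-1],
])

```text
clock: 12.6
position: [0.5932, 0.117, 0.0754]
ee_rot: [-0.0, 1.0, 0.0, 0.001]
ft_force: [0.8, -0.7, 8.8]
grip_width: 0.176
grasp_force: 30.3
```

Request:
move_arm([
  [[0.0115,0.0033,0],[0,0,0],-1],
  [[0.0119,0.001,0],[0,0,0],-1],
  [[0.0119,-0.0014,0],[0,0,0],-1],
  [[0.0114,-0.0038,0],[0,0,0],-1],
  [[0.0104,-0.0059,0],[0,0,0],-1],
  [[0.009,-0.0079,0],[0,0,0],-1],
  [[0.0073,-0.0095,0],[0,0,0],-1],
  [[0.0052,-0.0108,0],[0,0,0],-1],
  [[0.003,-0.0116,0],[0,0,0],-1],
  [[0.0006,-0.012,0],[0,0,0],-1],
  [[-0.0018,-0.0118,0],[0,0,0],-1],
  [[-0.0041,-0.0113,0],[0,0,0],-1],
])

```text
clock: 13.8
position: [0.536, 0.0552, 0.0753]
ee_rot: [-0.0, 1.0, 0.0, 0.001]
ft_force: [2.4, 2.3, 7.7]
grip_width: 0.176
grasp_force: 30.2
```

```bash
python3 - <<'E'
from h import *
feel(6); W=cam('wrist','w6.png')
a=cv2.imread('pics/w6.png')[180:330,0:200]; b=cv2.imread('pics/w2.png')[180:330,0:200]
cv2.imwrite('pics/w6c.png',cv2.resize(np.hstack([a,b]),None,fx=2,fy=2,interpolation=cv2.INTER_CUBIC))
E
```

```text
clock 14.1 th -2.6796338999094504 rad 0.04538885839026576 Fccw 0.5025232933035867 Frad -0.7480260447226051 F [ 0.89359469 -0.1164524   8.72072718]
```

View pics/w6c.png

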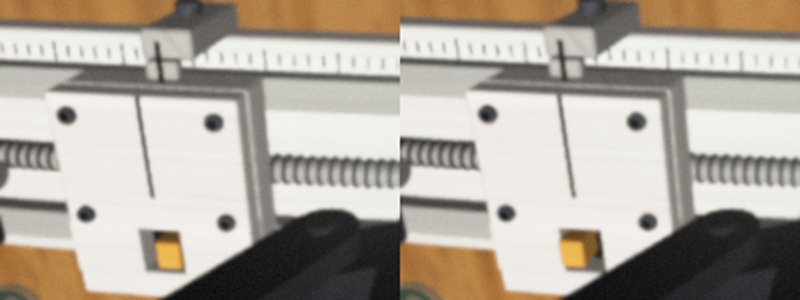

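Left half (now): carriage line front at (137,96), pointer line (157,42)–(161,80), lug now on the crank side, so backlash is taken up. Right half is the outward pass. I'll measure numerically by line extraction.

```bash
cat >> h.py <<'E'
def darkline(g,p0,p1,half):
    """sub-pixel dark-line centres row by row near segment p0-p1 (u,v)"""
    out=[]
    for v in range(int(np.ceil(p0[1])),int(p1[1])+1):
        u=p0[0]+(p1[0]-p0[0])*(v-p0[1])/(p1[1]-p0[1]); c=np.arange(int(round(u))-half,int(round(u))+half+1)
        s=g[v,c].astype(float); w=np.clip(np.median(s)-s-8,0,None)
        if w.sum()>15: out.append((w@c/w.sum(),v))
    return np.array(out)
def offset(L,Pt,n=3,half=4):
    res=[]
    for k in range(n):
        W=vision.camera('wrist'); g=cv2.cvtColor(W['pixels'],cv2.COLOR_RGB2GRAY)
        A=darkline(g,*L,half); B=darkline(g,*Pt,half)
        X=np.array([plane(W,*a,.044)[:2] for a in A]); Y=np.array([plane(W,*b,.044)[:2] for b in B])
        fl=cv2.fitLine(X.astype(np.float32)*1000,cv2.DIST_HUBER,0,.01,.01).ravel(); d=fl[:2]*np.sign(fl[0]); o=fl[2:]/1000
        nrm=np.array([-d[1],d[0]]); nrm*=-np.sign(nrm[1])  # stage +x (about -y)
        q=(Y-o)@nrm*1000
        if k==0: print('line px',A[[0,-1]].round(1).tolist(),len(A),'ptr px',B.round(1).tolist(),'dir',d,'rms',np.std((X-o)@nrm)*1000)
        sx=np.array([-.0385,-.9993]); f=X[0]
        res.append([q.mean(),np.median(q),((Y[-1]-X[0])@sx)*1000])
        print('pointer - line, mm along stage x:',np.round(q,2),'mean',q.mean().round(2),'by stage dir',np.round((Y-X[0])@sx*1000,2)[-3:])
E
python3 - <<'E'
from h import *
offset([(69,231),(76,277)],[(78.6,201),(80.3,218)])
E
```

```text
line px [[68.2, 231.0], [75.5, 277.0]] 47 ptr px [[77.8, 201.0], [78.0, 202.0], [78.1, 203.0], [78.1, 204.0], [78.2, 205.0], [78.4, 206.0], [78.6, 207.0], [78.6, 208.0], [78.9, 209.0], [79.0, 210.0], [79.1, 211.0], [79.2, 212.0], [79.4, 213.0], [79.5, 214.0], [79.6, 215.0], [79.9, 216.0], [80.0, 217.0], [80.0, 218.0]] dir [ 0.9993268  -0.03668622] rms 0.04995637721856573
pointer - line, mm along stage x: [-8.56 -8.6  -8.56 -8.51 -8.5  -8.52 -8.54 -8.5  -8.58 -8.55 -8.53 -8.52
 -8.54 -8.55 -8.54 -8.59 -8.57 -8.51] mean -8.54 by stage dir [-8.59 -8.57 -8.51]
pointer - line, mm along stage x: [-8.63 -8.6  -8.6  -8.57 -8.57 -8.59 -8.61 -8.59 -8.61 -8.65 -8.59 -8.56
 -8.54 -8.54 -8.56 -8.58 -8.6  -8.55] mean -8.59 by stage dir [-8.55 -8.57 -8.53]
pointer - line, mm along stage x: [-8.56 -8.59 -8.58 -8.54 -8.53 -8.55 -8.55 -8.53 -8.55 -8.62 -8.55 -8.53
 -8.52 -8.53 -8.55 -8.57 -8.56 -8.55] mean -8.55 by stage dir [-8.56 -8.54 -8.54]
```

8.55 mm to go, about 1.07 rad. I take 0.9 rad first.

```bash
python3 - <<'E'
from h import *
rows(-2.693,.15,6)
E
```

```text
[[-0.0045, -0.0078, 0], [-0.0056, -0.007, 0], [-0.0066, -0.0061, 0], [-0.0074, -0.0051, 0], [-0.0081, -0.0039, 0], [-0.0086, -0.0026, 0]] end -1.7930000000000001
```

Request:
move_arm([
  [[-0.0045,-0.0078,0],[0,0,0],-1],
  [[-0.0056,-0.007,0],[0,0,0],-1],
  [[-0.0066,-0.0061,0],[0,0,0],-1],
  [[-0.0074,-0.0051,0],[0,0,0],-1],
  [[-0.0081,-0.0039,0],[0,0,0],-1],
  [[-0.0086,-0.0026,0],[0,0,0],-1],
  [[0,0,0],[0,0,0],-1],
])

```text
clock: 15.0
position: [0.5672, 0.031, 0.0753]
ee_rot: [-0.0, 1.0, 0.0, 0.001]
ft_force: [1.1, 2.1, 9.9]
grip_width: 0.175
grasp_force: 30.4
```

```bash
python3 - <<'E'
from h import *
feel(6);W=cam('wrist','w7.png')
# predict pixel spots from earlier world points
P=np.array([.5313,-.0512,.044])
g=cv2.cvtColor(W['pixels'],cv2.COLOR_RGB2GRAY)
print(proj(W,P),proj(W,[.54,-.052,.044]))
u,v=proj(W,P).astype(int)
for k in range(v-22,v+50,3): print(k,g[k,u-14:u+15])
E
```

```text
clock 15.3 th -1.7991180249946632 rad 0.044887813922575716 Fccw 0.2971040166569923 Frad -0.8769901415913293 F [0.48789413 0.78698273 9.19955186]
[115.88274351 167.23508763] [116.40023575 182.51133142]
145 [125 143 170 177 181 176 181 184 180 182 185 180 183 177 176 176 179 179
 183 182 185 185 186 186 184 180 169 151 120]
148 [113 136 162 180 187 184 181 179 165 126  95 116 162 184 184 184 180 182
 180 181 184 186 188 187 186 184 178 162 131]
151 [163 160 166 175 181 182 185 178 165 121  77  89 140 175 181 186 184 184
 180 179 174 180 182 184 185 182 177 166 140]
154 [223 206 184 177 177 178 177 180 172 136  83  75 119 166 179 185 187 186
 185 183 179 177 174 177 180 184 179 168 144]
157 [226 219 204 182 167 150 142 134 132 118  77  52  82 118 134 141 138 139
 142 143 143 152 160 166 169 173 168 165 149]
160 [206 185 190 196 186 177 176 180 172 156 108  68 103 154 175 176 178 176
 173 164 142 126 120 123 150 189 214 219 222]
163 [214 190 194 206 195 182 178 185 177 165 126  76  89 135 168 180 185 179
 183 177 156 132 120 128 161 207 229 233 234]
166 [227 223 218 217 196 178 173 169 1
[... 1323 characters left out ...]
226 226 220 190 134 113 169 210 225 226
 226 225 227 226 226 225 225 227 227 226 226]
202 [226 228 224 223 224 226 225 223 224 226 221 201 147 113 162 207 224 223
 228 226 227 224 225 224 227 225 226 226 226]
205 [223 223 224 223 226 224 224 223 224 225 223 212 175 122 132 184 212 222
 225 224 224 224 226 225 224 225 228 226 227]
208 [227 227 228 228 229 228 229 228 228 227 228 222 191 131 120 175 217 228
 228 228 230 228 229 228 228 227 230 228 229]
211 [223 224 224 225 223 226 224 222 225 224 222 216 195 141 111 158 207 223
 225 225 224 224 227 224 225 226 226 226 226]
214 [226 226 224 226 227 227 227 225 226 224 225 223 208 167 119 146 193 218
 226 223 226 224 227 222 226 226 225 226 225]
```

```bash
python3 - <<'E'
from h import *
offset([(112,181),(118,230)],[(111.2,150),(112.6,167)])
E
```

```text
line px [[112.0, 181.0], [116.8, 230.0]] 50 ptr px [[111.1, 150.0], [111.3, 151.0], [111.4, 152.0], [111.5, 153.0], [111.6, 154.0], [111.8, 155.0], [111.9, 156.0], [111.9, 157.0], [112.0, 158.0], [112.0, 159.0], [112.1, 160.0], [112.1, 161.0], [112.2, 162.0], [112.3, 163.0], [112.4, 164.0], [112.5, 165.0], [112.7, 166.0], [112.7, 167.0]] dir [ 0.9993197  -0.03688018] rms 0.049235319318879735
pointer - line, mm along stage x: [-1.1  -1.12 -1.14 -1.18 -1.17 -1.21 -1.23 -1.19 -1.2  -1.15 -1.13 -1.09
 -1.12 -1.14 -1.14 -1.15 -1.17 -1.15] mean -1.15 by stage dir [-1.16 -1.18 -1.15]
pointer - line, mm along stage x: [-1.09 -1.09 -1.14 -1.18 -1.22 -1.23 -1.26 -1.23 -1.21 -1.19 -1.13 -1.13
 -1.12 -1.15 -1.17 -1.17 -1.2  -1.17] mean -1.17 by stage dir [-1.16 -1.19 -1.16]
pointer - line, mm along stage x: [-1.07 -1.08 -1.11 -1.16 -1.19 -1.23 -1.25 -1.22 -1.2  -1.17 -1.14 -1.12
 -1.13 -1.15 -1.16 -1.16 -1.16 -1.15] mean -1.16 by stage dir [-1.17 -1.17 -1.16]
```

Request:
move_arm([
  [[-0.0036,-0.0007,0],[0,0,0],-1],
  [[-0.0036,-0.0005,0],[0,0,0],-1],
  [[0,0,0],[0,0,0],-1],
  [[0,0,0],[0,0,0],-1],
])

```text
clock: 15.9
position: [0.5721, 0.0303, 0.0753]
ee_rot: [-0.0, 1.0, 0.0, 0.001]
ft_force: [0.2, 1.5, 9.5]
grip_width: 0.176
grasp_force: 30.4
```

```bash
python3 - <<'E'
from h import *
feel(6)
offset([(114,185),(120,230)],[(115.2,150),(116.6,164)],half=7)
E
```

```text
clock 16.2 th -1.681766396110893 rad 0.04482145236176536 Fccw 0.11403654320781771 Frad -0.9743527302186128 F [0.22123733 0.95573093 9.28380982]
line px [[114.9, 185.0], [118.8, 226.0]] 42 ptr px [[113.5, 150.0], [113.5, 151.0], [113.4, 152.0], [114.9, 153.0], [115.1, 154.0], [114.8, 155.0], [114.3, 156.0], [113.5, 157.0], [113.0, 158.0], [113.0, 159.0], [113.0, 160.0], [112.8, 161.0]] dir [ 0.9992342  -0.03912808] rms 0.053794990460856895
pointer - line, mm along stage x: [-0.83 -0.8  -0.73 -1.5  -1.57 -1.36 -1.03 -0.52 -0.21 -0.15 -0.1   0.03] mean -0.73 by stage dir [-0.23 -0.18 -0.04]
pointer - line, mm along stage x: [-0.74 -0.74 -0.73 -1.51 -1.39 -1.31 -1.1  -0.28 -0.19 -0.15 -0.11 -0.06] mean -0.69 by stage dir [-0.27 -0.22 -0.17]
pointer - line, mm along stage x: [-0.96 -0.77 -0.77 -1.53 -1.47 -1.22 -1.11 -0.39 -0.21 -0.2  -0.13  0.07] mean -0.72 by stage dir [-0.29 -0.21 -0.02]
```

```bash
python3 - <<'E'
from h import *
offset([(114,180),(119,226)],[(111.6,142),(113,158)])
E
```

```text
line px [[114.6, 180.0], [118.7, 226.0]] 47 ptr px [[111.8, 142.0], [111.9, 143.0], [112.0, 144.0], [112.0, 145.0], [112.0, 146.0], [112.1, 147.0], [112.2, 148.0], [112.3, 149.0], [112.4, 150.0], [112.5, 151.0], [112.6, 152.0], [112.7, 153.0], [112.8, 154.0], [112.9, 155.0], [112.9, 156.0], [113.0, 157.0], [113.0, 158.0]] dir [ 0.99920815 -0.03978796] rms 0.05520500949525684
pointer - line, mm along stage x: [-0.22 -0.24 -0.26 -0.24 -0.2  -0.18 -0.18 -0.22 -0.23 -0.22 -0.25 -0.26
 -0.24 -0.29 -0.24 -0.22 -0.2 ] mean -0.23 by stage dir [-0.22 -0.2  -0.18]
pointer - line, mm along stage x: [-0.23 -0.26 -0.28 -0.26 -0.23 -0.17 -0.19 -0.27 -0.24 -0.24 -0.25 -0.27
 -0.3  -0.3  -0.27 -0.24 -0.21] mean -0.25 by stage dir [-0.24 -0.21 -0.19]
pointer - line, mm along stage x: [-0.22 -0.24 -0.28 -0.26 -0.22 -0.19 -0.17 -0.26 -0.25 -0.24 -0.26 -0.28
 -0.28 -0.29 -0.25 -0.25 -0.22] mean -0.25 by stage dir [-0.23 -0.22 -0.19]
```

Request:
move_arm([
  [[-0.0016,-0.0001,0],[0,0,0],-1],
  [[0,0,0],[0,0,0],-1],
  [[0,0,0],[0,0,0],-1],
])

```text
clock: 16.8
position: [0.5732, 0.0301, 0.0753]
ee_rot: [-0.0, 1.0, 0.0, 0.001]
ft_force: [-0.1, 1.1, 9.3]
grip_width: 0.176
grasp_force: 30.4
```

```bash
python3 - <<'E'
from h import *
offset([(114.5,178),(119,224)],[(111.8,141),(113.1,156)])
feel(4)
E
```

```text
line px [[114.8, 178.0], [119.0, 224.0]] 47 ptr px [[111.8, 141.0], [111.9, 142.0], [112.0, 143.0], [112.0, 144.0], [112.1, 145.0], [112.1, 146.0], [112.2, 147.0], [112.4, 148.0], [112.4, 149.0], [112.5, 150.0], [112.6, 151.0], [112.7, 152.0], [112.8, 153.0], [112.9, 154.0], [113.0, 155.0], [113.0, 156.0]] dir [ 0.99926597 -0.03830879] rms 0.05010630081929159
pointer - line, mm along stage x: [-0.09 -0.12 -0.12 -0.11 -0.08 -0.03 -0.06 -0.1  -0.1  -0.11 -0.09 -0.12
 -0.14 -0.15 -0.11 -0.09] mean -0.1 by stage dir [-0.13 -0.1  -0.07]
pointer - line, mm along stage x: [-0.09 -0.1  -0.14 -0.12 -0.08 -0.05 -0.05 -0.1  -0.1  -0.08 -0.12 -0.11
 -0.14 -0.14 -0.1  -0.08] mean -0.1 by stage dir [-0.12 -0.09 -0.06]
pointer - line, mm along stage x: [-0.11 -0.14 -0.14 -0.11 -0.09 -0.07 -0.1  -0.1  -0.13 -0.15 -0.14 -0.11
 -0.12 -0.17 -0.12 -0.09] mean -0.12 by stage dir [-0.14 -0.09 -0.07]
clock 17.15 th -1.6564304758723427 rad 0.044823023547395806 Fccw -0.3642877305609226 Frad -1.0289736187789318 F [-0.27494522  1.05636044  9.88871851]
```

Off by 0.1 mm. The jaws close radially here, so opening won't turn the crank. Release and lift.

Request:
move_arm([
  [[0,0,0],[0,0,0],0],
  [[0,0,0],[0,0,0],0],
  [[0,0,0],[0,0,0],0],
  [[0,0,0],[0,0,0],0],
  [[0,0,0],[0,0,0],0],
  [[0,0,-0.02],[0,0,0],0],
  [[0,0,-0.04],[0,0,0],0],
  [[0,0,-0.05],[0,0,0],0],
  [[0,0,-0.05],[0,0,0],0],
  [[0,0,0],[0,0,0],0],
  [[0,0,0],[0,0,0],0],
])

```text
clock: 18.25
position: [0.5732, 0.0302, 0.196]
ee_rot: [-0.001, 1.0, 0.0, 0.001]
ft_force: [-0.4, 0.4, -0.1]
grip_width: 0.502
grasp_force: 0.0
```

```bash
python3 - <<'E'
from h import *
W=cam('wrist','w8.png'); print(manip.get_obs()['position'],manip.get_obs()['ft_force'],manip.get_obs()['grip_width'])
L=[proj(W,[.5385+k*.026,-.0515-.001*k,.044]) for k in (0,1)];P=[proj(W,[x,-.051,.044]) for x in (.5245,.5315)]
print(L,P)
g=cv2.cvtColor(W['pixels'],cv2.COLOR_RGB2GRAY); u,v=P[0].astype(int)
for k in range(v-8,v+40,3): print(k,u-9,g[k,u-9:u+10])
# stop movement check: dark block centroid in top view, start vs now
T=cam('top','t8.png')
for f in ('top0.png','t5.png','t8.png'):
    a=cv2.cvtColor(cv2.imread('pics/'+f),cv2.COLOR_BGR2GRAY)[190:228,312:342]; m=a<90; ys,xs=np.nonzero(m); print(f,xs.mean(),ys.mean(),m.sum())
E
```

```text
[0.57255757 0.0301958  0.19463364] [ 0.26710094  0.19990147 -1.18737651] 0.5024405550339447
[array([173.94301351, 139.98181896]), array([174.90495539, 168.22543962])] [array([173.40933082, 124.24820853]), array([173.94950651, 132.15867601])]
116 164 [124 133 136 133 131 128 127 119 113 112 113 111 108 107 109 106 100  91
  84]
119 164 [141 159 173 175 172 171 162 152 158 168 176 181 183 185 182 183 173 148
 110]
122 164 [131 153 171 178 177 166 144 116 136 163 179 178 177 176 182 183 174 151
 116]
125 164 [169 164 168 167 166 163 143 115 115 149 165 170 168 168 169 171 171 156
 128]
128 164 [225 215 191 181 175 173 155 122 125 158 177 178 168 157 172 198 214 213
 219]
131 164 [202 205 203 192 180 171 154 117 114 153 168 176 175 170 172 184 213 224
 223]
134 164 [188 194 208 211 203 192 191 195 193 183 171 195 216 217 208 199 215 225
 223]
137 164 [136 132 133 130 123 122 120 113 111 109 116 118 120 115 115 114 120 121
 121]
140 164 [229 227 229 227 228 226 222 192 159 179 214 225 225 226 225 225 225 226
 225]
143 164 [226 226 227 226 227 226 222 202 156 166 212 227 226 227 227 227 227 226
 228]
146 164 [225 225 225 225 225 225 224 199 157 168 206 223 223 224 223 223 222 224
 226]
149 164 [224 224 223 223 222 223 221 198 153 160 205 223 224 224 224 226 225 224
 225]
152 164 [224 220 224 222 224 224 222 199 160 159 203 221 224 223 225 224 224 225
 225]
155 164 [222 224 224 223 222 222 221 201 158 157 201 218 222 224 223 222 222 225
 225]
158 164 [224 226 226 226 225 224 222 207 170 167 205 222 226 226 227 227 226 226
 226]
161 164 [224 223 224 221 223 223 220 209 174 153 187 211 220 225 222 223 222 222
 222]
top0.png 12.918552036199095 18.1131221719457 221
t5.png 12.949579831932773 18.394957983193276 238
t8.png 13.0 18.467741935483872 248
```

```bash
python3 - <<'E'
from h import *
offset([(172.2,140),(173,163)],[(171.3,122),(171.5,131)],half=4)
E
```

```text
line px [[171.6, 140.0], [172.4, 163.0]] 24 ptr px [[170.8, 122.0], [170.7, 123.0], [170.7, 124.0], [170.8, 125.0], [170.9, 126.0], [171.0, 127.0], [171.0, 128.0], [171.1, 129.0], [171.1, 130.0], [171.1, 131.0]] dir [ 0.9993652  -0.03562588] rms 0.07859890105016915
pointer - line, mm along stage x: [0.27 0.34 0.43 0.36 0.25 0.17 0.25 0.21 0.24 0.25] mean 0.28 by stage dir [0.18 0.21 0.21]
pointer - line, mm along stage x: [0.3  0.39 0.3  0.36 0.26 0.2  0.15 0.17 0.2  0.26] mean 0.26 by stage dir [0.19 0.22 0.27]
pointer - line, mm along stage x: [0.24 0.37 0.35 0.36 0.35 0.2  0.14 0.18 0.23 0.18] mean 0.26 by stage dir [0.11 0.16 0.11]
```

The farther view gives 0.2 mm with coarser pixels. I'll check from straight above, with the arm clear.

Request:
move_arm([
  [[-0.015,-0.04,0],[0,0,0],0],
  [[-0.015,-0.04,0],[0,0,0],0],
  [[-0.015,-0.04,0],[0,0,0],0],
  [[0,0,0.042],[0,0,0],0],
  [[0,0,0.042],[0,0,0],0],
  [[0,0,0.042],[0,0,0],0],
  [[0,0,0],[0,0,0],0],
  [[0,0,0],[0,0,0],0],
  [[0,0,0],[0,0,0],0],
])

```text
clock: 19.4
position: [0.6076, -0.0599, 0.1017]
ee_rot: [-0.001, 1.0, 0.0, 0.001]
ft_force: [-0.1, -0.3, 0.5]
grip_width: 0.495
grasp_force: 0.0
```

```bash
python3 - <<'E'
from h import *
vision.camera('wrist');W=cam('wrist','w9.png'); print(manip.get_obs()['position'],-np.array(W['R']).T@W['t'])
L=[proj(W,[.5385+k*.026,-.0515-.001*k,.044]) for k in (0,1)];P=[proj(W,[x,-.051,.044]) for x in (.5245,.5315)]
print(L,P)
g=cv2.cvtColor(W['pixels'],cv2.COLOR_RGB2GRAY); u,v=P[0].astype(int)
for k in range(v-10,v+50,4): print(k,u-9,g[k,u-9:u+10])
E
```

```text
[ 0.60758677 -0.05985316  0.10169407] [ 0.53521294 -0.06067022  0.24539324]
[array([279.30915469, 101.96558157]), array([277.11198131, 145.59014465])] [array([280.46822334,  77.36796898]), array([280.31044772,  89.76231494])]
67 271 [136 139 138 136 132 132 129 130 132 133 130 127 129 132 134 132 132 127
 121]
71 271 [165 171 171 172 161 137 103 114 143 159 163 168 171 170 170 172 171 166
 156]
75 271 [169 169 169 164 157 122  92 117 149 165 166 164 165 166 168 173 172 164
 144]
79 271 [162 164 164 162 142 110  89 120 151 166 167 168 164 165 164 166 171 164
 145]
83 271 [163 167 168 165 148 109  97 128 158 165 165 165 163 153 129 121 122 122
 118]
87 271 [165 165 168 164 144 105 103 143 163 173 169 170 167 161 165 176 186 186
 185]
91 271 [186 176 172 167 149 128 125 147 158 163 162 162 174 188 200 209 207 210
 211]
95 271 [213 198 171 177 201 212 214 214 202 180 169 195 211 213 213 210 193 176
 190]
99 271 [186 179 172 180 177 170 148 153 159 159 160 169 175 180 183 182 171 159
 168]
103 271 [220 220 220 217 202 163 123 150 196 215 221 222 220 219 220 218 219 221
 220]
107 271 [213 215 214 212 195 151 123 160 199 212 216 216 215 215 213 215 216 215
 213]
111 271 [213 214 211 211 191 146 123 168 203 211 211 211 214 214 212 212 212 214
 212]
115 271 [213 214 212 207 185 137 135 180 209 213 215 217 215 211 214 214 215 212
 213]
119 271 [215 213 211 204 172 133 141 184 205 210 214 214 215 213 213 214 216 216
 215]
123 271 [210 213 210 198 160 128 145 188 206 214 213 215 211 212 212 211 215 211
 214]
```

```bash
python3 - <<'E'
from h import *
offset([(277.2,102),(274.9,145)],[(277.2,71),(276.5,89)],half=4)
E
```

```text
line px [[277.1, 102.0], [275.0, 145.0]] 44 ptr px [[277.3, 71.0], [277.2, 72.0], [277.1, 73.0], [277.0, 74.0], [277.0, 75.0], [277.0, 76.0], [276.9, 77.0], [276.9, 78.0], [276.7, 79.0], [276.7, 80.0], [276.8, 81.0], [276.7, 82.0], [276.7, 83.0], [276.6, 84.0], [276.5, 85.0], [276.4, 86.0], [276.4, 87.0], [276.4, 88.0], [276.3, 89.0]] dir [ 0.9992362  -0.03907662] rms 0.025015417862229675
pointer - line, mm along stage x: [0.79 0.79 0.82 0.84 0.85 0.81 0.82 0.83 0.88 0.87 0.8  0.81 0.81 0.83
 0.83 0.86 0.84 0.83 0.83] mean 0.83 by stage dir [0.83 0.82 0.83]
pointer - line, mm along stage x: [0.74 0.78 0.76 0.79 0.82 0.81 0.8  0.83 0.81 0.77 0.8  0.72 0.74 0.83
 0.82 0.85 0.89 0.82 0.84] mean 0.8 by stage dir [0.87 0.81 0.82]
pointer - line, mm along stage x: [0.81 0.81 0.79 0.83 0.85 0.81 0.81 0.84 0.83 0.81 0.79 0.8  0.79 0.83
 0.85 0.88 0.85 0.85 0.86] mean 0.83 by stage dir [0.82 0.82 0.84]
```

From directly above, the line is 0.8 mm too far toward the crank. The oblique readings (−0.1, 0.26, 0.83) fit the carriage line sitting about 1.8 mm above the pointer line, so this is a parallax error. The last stretch must be one-directional from the stop, so I'll regrasp and redo the full out-and-back. I have 67 s in total and have used 19.

Request:
move_arm([
  [[0,0,-0.042],[0,0,0],0],
  [[0,0,-0.042],[0,0,0],0],
  [[0,0,-0.042],[0,0,0],0],
  [[0.015,0.04,0],[0,0,0],0],
  [[0.015,0.04,0],[0,0,0],0],
  [[0.015,0.04,0],[0,0,0],0],
  [[0,0,0],[0,0,0],0],
  [[0,0,0],[0,0,0],0],
])

```text
clock: 20.45
position: [0.5728, 0.0307, 0.1949]
ee_rot: [-0.001, 1.0, 0.0, 0.0]
ft_force: [0.8, -0.9, -0.1]
grip_width: 0.497
grasp_force: 0.0
```

```bash
python3 - <<'E'
from h import *
feel(2); print(manip.get_obs()['position'])
rows(-1.646,-.2,12);rows(-4.046,-.2,12);rows(-6.446,-.2,3);rows(-7.046,-.05,10)
E
```

```text
clock 20.55 th -1.6587178896097712 rad 0.04570102567955673 Fccw 0.4028560597430242 Frad 0.50530146727781 F [ 0.3569303  -0.5387238  -0.67693489]
[0.57301488 0.02899311 0.1946862 ]
[[0.0118, 0.0021, 0], [0.0111, 0.0044, 0], [0.0101, 0.0065, 0], [0.0086, 0.0084, 0], [0.0067, 0.0099, 0], [0.0046, 0.0111, 0], [0.0023, 0.0118, 0], [-0.0001, 0.012, 0], [-0.0024, 0.0117, 0], [-0.0047, 0.011, 0], [-0.0068, 0.0099, 0], [-0.0086, 0.0083, 0]] end -4.046
[[-0.0101, 0.0064, 0], [-0.0112, 0.0043, 0], [-0.0118, 0.002, 0], [-0.012, -0.0004, 0], [-0.0117, -0.0028, 0], [-0.0109, -0.005, 0], [-0.0097, -0.0071, 0], [-0.0081, -0.0089, 0], [-0.0061, -0.0103, 0], [-0.004, -0.0113, 0], [-0.0016, -0.0119, 0], [0.0008, -0.012, 0]] end -6.446000000000001
[[0.0031, -0.0116, 0], [0.0053, -0.0107, 0], [0.0074, -0.0094, 0]] end -7.045999999999999
[[0.0021, -0.0021, 0], [0.0022, -0.002, 0], [0.0023, -0.0019, 0], [0.0024, -0.0018, 0], [0.0025, -0.0017, 0], [0.0026, -0.0015, 0], [0.0027, -0.0014, 0], [0.0027, -0.0013, 0], [0.0028, -0.0011, 0], [0.0028, -0.001, 0]] end -7.546
```

Request:
move_arm([
  [[0,0,0.04],[0,0,0],0],
  [[0,0,0.04],[0,0,0],0],
  [[0,0,0.04],[0,0,0],0],
  [[0,0,0.04],[0,0,0],0],
  [[0,0,0],[0,0,0],0],
  [[0,0,0],[0,0,0],-0.4],
  [[0,0,0],[0,0,0],-1],
  [[0,0,0],[0,0,0],-1],
  [[0,0,0],[0,0,0],-1],
  [[0,0,0],[0,0,0],-1],
], newtons=30)

```text
clock: 21.55
position: [0.574, 0.0302, 0.0762]
ee_rot: [-0.0, 1.0, 0.0, 0.002]
ft_force: [-0.8, -0.1, 6.8]
grip_width: 0.181
grasp_force: 31.0
```

Request:
move_arm([
  [[0.0118,0.0021,0],[0,0,0],-1],
  [[0.0111,0.0044,0],[0,0,0],-1],
  [[0.0101,0.0065,0],[0,0,0],-1],
  [[0.0086,0.0084,0],[0,0,0],-1],
  [[0.0067,0.0099,0],[0,0,0],-1],
  [[0.0046,0.0111,0],[0,0,0],-1],
  [[0.0023,0.0118,0],[0,0,0],-1],
  [[-0.0001,0.012,0],[0,0,0],-1],
  [[-0.0024,0.0117,0],[0,0,0],-1],
  [[-0.0047,0.011,0],[0,0,0],-1],
  [[-0.0068,0.0099,0],[0,0,0],-1],
  [[-0.0086,0.0083,0],[0,0,0],-1],
])

```text
clock: 22.75
position: [0.5497, 0.1106, 0.0762]
ee_rot: [-0.0, 1.0, 0.0, 0.002]
ft_force: [0.8, -3.0, 6.8]
grip_width: 0.177
grasp_force: 30.9
```

Request:
move_arm([
  [[-0.0101,0.0064,0],[0,0,0],-1],
  [[-0.0112,0.0043,0],[0,0,0],-1],
  [[-0.0118,0.002,0],[0,0,0],-1],
  [[-0.012,-0.0004,0],[0,0,0],-1],
  [[-0.0117,-0.0028,0],[0,0,0],-1],
  [[-0.0109,-0.005,0],[0,0,0],-1],
  [[-0.0097,-0.0071,0],[0,0,0],-1],
  [[-0.0081,-0.0089,0],[0,0,0],-1],
  [[-0.0061,-0.0103,0],[0,0,0],-1],
  [[-0.004,-0.0113,0],[0,0,0],-1],
  [[-0.0016,-0.0119,0],[0,0,0],-1],
  [[0.0008,-0.012,0],[0,0,0],-1],
])

```text
clock: 23.95
position: [0.6221, 0.068, 0.0763]
ee_rot: [-0.001, 1.0, 0.001, 0.002]
ft_force: [-0.5, 2.0, 6.5]
grip_width: 0.179
grasp_force: 30.9
```

```bash
python3 - <<'E'
from h import *
feel(4)
E
```

```text
clock 24.15 th -0.18121651219361254 rad 0.045523104862799785 Fccw -0.5544995022951985 Frad 0.41042042091948927 F [ 0.30376446 -0.61938822  6.12017382]
```

Request:
move_arm([
  [[0.0031,-0.0116,0],[0,0,0],-1],
  [[0.0053,-0.0107,0],[0,0,0],-1],
  [[0.0074,-0.0094,0],[0,0,0],-1],
  [[0.0021,-0.0021,0],[0,0,0],-1],
  [[0.0022,-0.002,0],[0,0,0],-1],
  [[0,0,0],[0,0,0],-1],
])

```text
clock: 24.75
position: [0.6063, 0.0404, 0.0762]
ee_rot: [-0.0, 1.0, 0.0, 0.001]
ft_force: [-0.2, 0.1, 8.7]
grip_width: 0.176
grasp_force: 31.1
```

```bash
python3 - <<'E'
from h import *
feel(6)
E
```

```text
clock 25.05 th -0.8620313312747758 rad 0.045237571707955844 Fccw 0.04878127489039838 Frad -0.3123913069772156 F [-0.16630137  0.26890853  8.99925663]
```

Request:
move_arm([
  [[0.0023,-0.0019,0],[0,0,0],-1],
  [[0.0024,-0.0018,0],[0,0,0],-1],
  [[0.0025,-0.0017,0],[0,0,0],-1],
  [[0,0,0],[0,0,0],-1],
])

```text
clock: 25.45
position: [0.601, 0.0366, 0.0762]
ee_rot: [-0.0, 1.0, 0.0, 0.001]
ft_force: [1.0, 1.1, 9.1]
grip_width: 0.179
grasp_force: 31.1
```

```bash
python3 - <<'E'
from h import *
feel(6)
E
```

```text
clock 25.75 th -1.0068324755542124 rad 0.04515574223004752 Fccw 0.7340550313023531 Frad -0.2622133944550555 F [0.48021776 0.61398987 8.74031936]
```

Request:
move_arm([
  [[0.0026,-0.0015,0],[0,0,0],-1],
  [[0.0027,-0.0014,0],[0,0,0],-1],
  [[0,0,0],[0,0,0],-1],
])

```text
clock: 26.05
position: [0.5975, 0.0347, 0.0762]
ee_rot: [-0.0, 1.0, 0.0, 0.002]
ft_force: [3.3, 1.6, 7.1]
grip_width: 0.177
grasp_force: 31.0
```

```bash
python3 - <<'E'
from h import *
feel(6)
E
```

```text
clock 26.35 th -1.0968197444466539 rad 0.04508667690970856 Fccw 2.64024170305483 Frad 0.1805444482893539 F [2.43158782 1.04443919 7.40831173]
```

Force appears at the same crank angle as before, so the stop has not shifted. One more 0.1 rad, then back.

Request:
move_arm([
  [[0.0027,-0.0013,0],[0,0,0],-1],
  [[0.0028,-0.0011,0],[0,0,0],-1],
  [[0,0,0],[0,0,0],-1],
])

```text
clock: 26.65
position: [0.5938, 0.033, 0.0762]
ee_rot: [-0.001, 1.0, 0.001, 0.002]
ft_force: [4.4, 2.0, 5.3]
grip_width: 0.177
grasp_force: 30.8
```

```bash
python3 - <<'E'
from h import *
feel(6)
rows(-7.446,.2,12);rows(-5.046,.2,12);rows(-2.646,.15,4)
E
```

```text
clock 26.95 th -1.1868846363694412 rad 0.04502690281623168 Fccw 4.52970039567364 Frad -0.06878637098892315 F [4.17420419 1.76037969 5.23650054]
[[-0.0105, 0.0058, 0], [-0.0091, 0.0078, 0], [-0.0074, 0.0094, 0], [-0.0053, 0.0107, 0], [-0.0031, 0.0116, 0], [-0.0008, 0.012, 0], [0.0016, 0.0119, 0], [0.004, 0.0113, 0], [0.0061, 0.0103, 0], [0.0081, 0.0089, 0], [0.0097, 0.0071, 0], [0.0109, 0.005, 0]] end -5.045999999999999
[[0.0117, 0.0028, 0], [0.012, 0.0004, 0], [0.0118, -0.002, 0], [0.0112, -0.0043, 0], [0.0101, -0.0064, 0], [0.0086, -0.0083, 0], [0.0068, -0.0099, 0], [0.0047, -0.011, 0], [0.0024, -0.0117, 0], [0.0001, -0.012, 0], [-0.0023, -0.0118, 0], [-0.0046, -0.0111, 0]] end -2.646
[[-0.0049, -0.0076, 0], [-0.0059, -0.0068, 0], [-0.0069, -0.0058, 0], [-0.0077, -0.0047, 0]] end -2.046
```

Request:
move_arm([
  [[-0.0105,0.0058,0],[0,0,0],-1],
  [[-0.0091,0.0078,0],[0,0,0],-1],
  [[-0.0074,0.0094,0],[0,0,0],-1],
  [[-0.0053,0.0107,0],[0,0,0],-1],
  [[-0.0031,0.0116,0],[0,0,0],-1],
  [[-0.0008,0.012,0],[0,0,0],-1],
  [[0.0016,0.0119,0],[0,0,0],-1],
  [[0.004,0.0113,0],[0,0,0],-1],
  [[0.0061,0.0103,0],[0,0,0],-1],
  [[0.0081,0.0089,0],[0,0,0],-1],
  [[0.0097,0.0071,0],[0,0,0],-1],
  [[0.0109,0.005,0],[0,0,0],-1],
])

```text
clock: 28.15
position: [0.5902, 0.1182, 0.0762]
ee_rot: [-0.001, 1.0, 0.001, 0.002]
ft_force: [2.4, 3.6, 7.6]
grip_width: 0.182
grasp_force: 31.0
```

Request:
move_arm([
  [[0.0117,0.0028,0],[0,0,0],-1],
  [[0.012,0.0004,0],[0,0,0],-1],
  [[0.0118,-0.002,0],[0,0,0],-1],
  [[0.0112,-0.0043,0],[0,0,0],-1],
  [[0.0101,-0.0064,0],[0,0,0],-1],
  [[0.0086,-0.0083,0],[0,0,0],-1],
  [[0.0068,-0.0099,0],[0,0,0],-1],
  [[0.0047,-0.011,0],[0,0,0],-1],
  [[0.0024,-0.0117,0],[0,0,0],-1],
  [[0.0001,-0.012,0],[0,0,0],-1],
  [[-0.0023,-0.0118,0],[0,0,0],-1],
  [[-0.0046,-0.0111,0],[0,0,0],-1],
])

```text
clock: 29.35
position: [0.5376, 0.0535, 0.0762]
ee_rot: [-0.001, 1.0, 0.001, 0.004]
ft_force: [12.0, 6.7, -1.3]
grip_width: 0.178
grasp_force: 30.2
```

Request:
move_arm([
  [[-0.0049,-0.0076,0],[0,0,0],-1],
  [[-0.0059,-0.0068,0],[0,0,0],-1],
  [[-0.0069,-0.0058,0],[0,0,0],-1],
  [[-0.0077,-0.0047,0],[0,0,0],-1],
  [[0,0,0],[0,0,0],-1],
])

```text
clock: 29.85
position: [0.5558, 0.0354, 0.0761]
ee_rot: [-0.001, 1.0, 0.001, 0.002]
ft_force: [3.4, 5.4, 7.5]
grip_width: 0.178
grasp_force: 31.0
```

```bash
python3 - <<'E'
from h import *
feel(6)
W=cam('wrist','w10.png')
print([proj(W,X).round(1) for X in ([.5245,-.051,.044],[.5315,-.051,.044],[.5385,-.054,.044],[.5605,-.055,.044])])
g=cv2.cvtColor(W['pixels'],cv2.COLOR_RGB2GRAY); u,v=proj(W,[.5245,-.051,.044]).astype(int)
for k in range(v-10,v+40,5): print(k,u-16,g[k,u-16:u+10])
E
```

```text
clock 30.15 th -2.073658933091736 rad 0.04478513496862521 Fccw 0.8409448399505766 Frad -6.704363279869261 F [3.96791369 5.46912572 5.75844527]
[array([109.7, 174.8]), array([111.3, 186.9]), array([107.8, 198.7]), array([111.3, 234.3])]
164 93 [106 107 107 115 143 167 182 183 182 182 188 185 188 190 189 185 184 181
 178 181 186 187 188 184 188 189]
169 93 [218 215 215 209 194 179 183 189 188 192 186 169 128  80 107 160 186 190
 191 189 187 183 185 186 190 192]
174 93 [232 233 232 229 221 194 176 183 183 183 181 172 139  92  76 123 166 185
 190 188 191 192 190 184 184 183]
179 93 [234 236 236 233 214 179 165 178 179 175 174 174 157 116  73  98 150 169
 173 173 174 171 162 142 133 152]
184 93 [173 180 187 189 189 187 183 174 172 180 186 184 175 144  94  76 121 166
 184 184 186 184 178 161 139 143]
189 93 [ 91  90  89  89  91  89  93  89  91  92  98  94  92  89  77  74  79  91
 100  96  93  93  94  94  89  96]
194 93 [102 102  99 102 100 100  98  96  95 101  99  97 102 102 104 104 103 102
 103 101 102 105 103 101 100 101]
199 93 [235 236 235 235 236 234 235 233 224 177 118 151 210 230 234 235 235 234
 234 233 235 233 234 232 233 231]
204 93 [230 230 231 230 230 230 231 231 223 192 138 131 193 225 232 232 232 231
 232 232 234 231 231 232 232 232]
209 93 [231 231 230 230 231 232 229 230 229 217 172 121 149 204 228 230 231 230
 231 231 231 230 231 231 231 231]
```

```bash
python3 - <<'E'
from h import *
offset([(103.3,199),(107.7,230)],[(106.2,169),(107.8,184)])
E
```

```text
line px [[103.2, 199.0], [106.5, 230.0]] 32 ptr px [[106.1, 169.0], [106.2, 170.0], [106.3, 171.0], [106.4, 172.0], [106.5, 173.0], [106.6, 174.0], [106.7, 175.0], [106.7, 176.0], [107.0, 177.0], [107.1, 178.0], [107.1, 179.0], [107.2, 180.0], [107.3, 181.0], [107.4, 182.0], [107.6, 183.0], [107.7, 184.0]] dir [ 0.9993349  -0.03646631] rms 0.04263705267476742
pointer - line, mm along stage x: [-3.56 -3.54 -3.53 -3.54 -3.57 -3.57 -3.55 -3.49 -3.61 -3.61 -3.56 -3.56
 -3.56 -3.56 -3.62 -3.62] mean -3.57 by stage dir [-3.48 -3.54 -3.54]
pointer - line, mm along stage x: [-3.56 -3.53 -3.53 -3.55 -3.57 -3.56 -3.55 -3.55 -3.64 -3.61 -3.58 -3.55
 -3.57 -3.59 -3.6  -3.65] mean -3.57 by stage dir [-3.52 -3.53 -3.58]
pointer - line, mm along stage x: [-3.56 -3.54 -3.55 -3.53 -3.57 -3.57 -3.55 -3.54 -3.6  -3.6  -3.57 -3.55
 -3.53 -3.59 -3.59 -3.62] mean -3.57 by stage dir [-3.52 -3.52 -3.55]
```

Request:
move_arm([
  [[-0.005,-0.0024,0],[0,0,0],-1],
  [[-0.005,-0.0016,0],[0,0,0],-1],
  [[-0.005,-0.0009,0],[0,0,0],-1],
  [[0,0,0],[0,0,0],-1],
])

```text
clock: 30.75
position: [0.5663, 0.0313, 0.0761]
ee_rot: [-0.001, 1.0, 0.001, 0.002]
ft_force: [1.5, 4.1, 8.9]
grip_width: 0.177
grasp_force: 31.2
```

```bash
python3 - <<'E'
from h import *
feel(6)
offset([(111.6,181),(116,214)],[(111.6,152),(113,165)])
E
```

```text
clock 31.05 th -1.8153022427377958 rad 0.0448119545398199 Fccw 0.18450371544103117 Frad -4.358612193184666 F [1.23413565 4.18431011 8.1128434 ]
line px [[111.5, 181.0], [114.7, 214.0]] 34 ptr px [[111.4, 152.0], [111.6, 153.0], [111.7, 154.0], [111.9, 155.0], [111.9, 156.0], [111.9, 157.0], [112.0, 158.0], [112.1, 159.0], [112.1, 160.0], [112.3, 161.0], [112.4, 162.0], [112.5, 163.0], [112.6, 164.0], [112.7, 165.0]] dir [ 0.9992091  -0.03976363] rms 0.04670223791508455
pointer - line, mm along stage x: [-1.42 -1.47 -1.47 -1.55 -1.51 -1.43 -1.42 -1.45 -1.43 -1.47 -1.46 -1.49
 -1.5  -1.52] mean -1.47 by stage dir [-1.47 -1.48 -1.49]
pointer - line, mm along stage x: [-1.49 -1.51 -1.53 -1.59 -1.57 -1.51 -1.5  -1.48 -1.5  -1.51 -1.53 -1.55
 -1.53 -1.55] mean -1.53 by stage dir [-1.5  -1.48 -1.5 ]
pointer - line, mm along stage x: [-1.44 -1.5  -1.53 -1.54 -1.52 -1.42 -1.42 -1.45 -1.46 -1.49 -1.48 -1.52
 -1.51 -1.48] mean -1.48 by stage dir [-1.5  -1.48 -1.46]
```

Request:
move_arm([
  [[-0.0016,0.0004,0],[0,0,0],-1],
  [[-0.0016,0.0004,0],[0,0,0],-1],
  [[0,0,0],[0,0,0],-1],
  [[0,0,0],[0,0,0],-1],
])

```text
clock: 31.6
position: [0.5683, 0.0309, 0.0761]
ee_rot: [-0.0, 1.0, 0.0, 0.001]
ft_force: [-0.3, 1.1, 10.2]
grip_width: 0.173
grasp_force: 31.3
```

```bash
python3 - <<'E'
from h import *
feel(6)
offset([(113,178),(117,212)],[(111.6,148),(113,161)],n=2)
E
```

```text
clock 31.9 th -1.7665687631410512 rad 0.04475587001173636 Fccw -0.0009184626401648743 Frad -1.2278207203225533 F [0.23794002 1.20454519 9.26433842]
line px [[112.5, 178.0], [115.7, 212.0]] 35 ptr px [[111.9, 148.0], [112.0, 149.0], [112.0, 150.0], [112.0, 151.0], [112.1, 152.0], [112.2, 153.0], [112.4, 154.0], [112.6, 155.0], [112.6, 156.0], [112.7, 157.0], [112.8, 158.0], [112.9, 159.0], [112.9, 160.0], [113.0, 161.0]] dir [ 0.9992738  -0.03810393] rms 0.04419391725400939
pointer - line, mm along stage x: [-1.17 -1.16 -1.14 -1.1  -1.11 -1.1  -1.15 -1.2  -1.19 -1.19 -1.18 -1.21
 -1.16 -1.13] mean -1.16 by stage dir [-1.2  -1.15 -1.12]
pointer - line, mm along stage x: [-1.22 -1.2  -1.17 -1.13 -1.14 -1.17 -1.16 -1.19 -1.22 -1.2  -1.2  -1.22
 -1.17 -1.17] mean -1.18 by stage dir [-1.19 -1.14 -1.14]
```

Request:
move_arm([
  [[-0.0015,-0.0001,0],[0,0,0],-1],
  [[0,0,0],[0,0,0],-1],
  [[0,0,0],[0,0,0],-1],
])

```text
clock: 32.3
position: [0.5694, 0.0307, 0.0761]
ee_rot: [-0.0, 1.0, 0.0, 0.001]
ft_force: [-0.6, -0.7, 9.7]
grip_width: 0.178
grasp_force: 31.3
```

```bash
python3 - <<'E'
from h import *
feel(6)
offset([(113,177),(117,211)],[(111.8,147),(113.1,160)],n=2)
E
```

```text
clock 32.6 th -1.7422684167804245 rad 0.04474537363443183 Fccw -0.4167655924791556 Frad -0.37466465023201073 F [-0.34672341  0.44028404 10.02545853]
line px [[112.9, 177.0], [116.3, 211.0]] 35 ptr px [[112.1, 147.0], [112.1, 148.0], [112.2, 149.0], [112.2, 150.0], [112.4, 151.0], [112.5, 152.0], [112.7, 153.0], [112.8, 154.0], [112.8, 155.0], [112.9, 156.0], [112.9, 157.0], [113.0, 158.0], [113.0, 159.0], [113.1, 160.0]] dir [ 0.99929464 -0.03755257] rms 0.04767456857775556
pointer - line, mm along stage x: [-0.99 -0.98 -0.97 -0.92 -0.97 -0.99 -1.04 -1.04 -1.01 -1.03 -0.99 -0.98
 -0.95 -0.93] mean -0.98 by stage dir [-0.98 -0.95 -0.94]
pointer - line, mm along stage x: [-0.9  -0.87 -0.87 -0.91 -0.92 -0.89 -0.97 -0.96 -0.94 -0.97 -0.94 -0.91
 -0.88 -0.89] mean -0.92 by stage dir [-0.97 -0.94 -0.94]
```

Estimated true offset is about −0.1 mm. Release, lift and verify from above.

Request:
move_arm([
  [[0,0,0],[0,0,0],0],
  [[0,0,0],[0,0,0],0],
  [[0,0,0],[0,0,0],0],
  [[0,0,0],[0,0,0],0],
  [[0,0,0],[0,0,0],0],
  [[0,0,-0.02],[0,0,0],0],
  [[0,0,-0.04],[0,0,0],0],
  [[0,0,-0.05],[0,0,0],0],
  [[0,0,-0.05],[0,0,0],0],
  [[0,0,0],[0,0,0],0],
])

```text
clock: 33.7
position: [0.571, 0.0309, 0.201]
ee_rot: [-0.0, 1.0, 0.001, 0.005]
ft_force: [0.0, -0.2, 1.1]
grip_width: 0.501
grasp_force: 0.0
```

Request:
move_arm([
  [[-0.015,-0.037,0],[0,0,0],0],
  [[-0.015,-0.037,0],[0,0,0],0],
  [[-0.015,-0.037,0],[0,0,0],0],
  [[-0.005,0,0.042],[0,0,0],0],
  [[0,0,0.042],[0,0,0],0],
  [[0,0,0.042],[0,0,0],0],
  [[0,0,0],[0,0,0],0],
  [[0,0,0],[0,0,0],0],
  [[0,0,0],[0,0,0],0],
])

```text
clock: 34.6
position: [0.6071, -0.0524, 0.1021]
ee_rot: [-0.001, 1.0, 0.0, 0.001]
ft_force: [-0.6, 0.2, -0.5]
grip_width: 0.498
grasp_force: 0.0
```

```bash
python3 - <<'E'
from h import *
vision.camera('wrist');W=cam('wrist','w11.png'); print(manip.get_obs()['position'],manip.get_obs()['clock'],-np.array(W['R']).T@W['t'])
g=cv2.cvtColor(W['pixels'],cv2.COLOR_RGB2GRAY); u,v=proj(W,[.5245,-.052,.044]).astype(int); print(u,v)
for k in range(v-10,v+50,5): print(k,u-11,g[k,u-11:u+12])
E
```

```text
[ 0.606967   -0.05229434  0.10190828] 34.7 [ 0.53457135 -0.05316296  0.24566798]
265 78
68 254 [141 143 141 145 142 139 139 137 137 136 132 127 130 134 131 133 130 136
 136 139 134 131 121]
73 254 [167 173 171 169 170 170 171 170 162 132 101 106 141 160 166 167 169 173
 175 175 175 171 162]
78 254 [167 167 171 171 173 173 172 168 158 120  98 120 154 172 174 169 167 165
 167 169 172 170 157]
83 254 [120 124 133 148 159 161 160 158 146 115  95 116 147 157 163 161 159 153
 145 144 144 141 133]
88 254 [193 170 151 159 168 166 171 165 150 118 104 140 165 171 172 170 170 166
 164 179 191 191 190]
93 254 [184 168 181 200 205 205 199 193 177 160 169 182 191 192 187 185 186 194
 203 209 212 211 208]
98 254 [178 162 180 200 210 206 207 192 171 183 205 214 217 213 200 180 179 201
 214 216 216 208 185]
103 254 [220 225 221 224 221 221 218 205 159 132 170 204 221 221 222 220 222 222
 221 220 221 221 221]
108 254 [216 217 215 217 219 216 213 194 149 132 180 209 216 217 218 216 215 217
 217 219 219 217 215]
113 254 [214 216 217 218 215 215 209 184 138 138 179 208 216 215 216 215 216 214
 218 216 215 215 214]
118 254 [217 215 216 215 215 213 204 177 132 138 184 210 213 217 219 215 215 213
 213 213 218 218 215]
123 254 [216 214 215 215 214 212 201 166 128 146 189 209 214 215 214 214 216 216
 215 216 216 213 216]
```

```bash
python3 - <<'E'
from h import *
offset([(262.8,103),(261.2,145)],[(264.5,72),(263.8,89)])
T=cam('top','t11.png')
for f in ('top0.png','t11.png'):
    a=cv2.cvtColor(cv2.imread('pics/'+f),cv2.COLOR_BGR2GRAY)[190:228,312:342]; m=a<90; ys,xs=np.nonzero(m); print(f,xs.mean(),ys.mean(),m.sum())
E
```

```text
line px [[262.9, 103.0], [261.3, 145.0]] 43 ptr px [[264.3, 72.0], [264.2, 73.0], [264.2, 74.0], [264.1, 75.0], [264.1, 76.0], [264.0, 77.0], [264.0, 78.0], [263.9, 79.0], [263.9, 80.0], [264.0, 81.0], [264.0, 82.0], [263.9, 83.0], [263.9, 84.0], [263.8, 85.0], [263.7, 86.0], [263.7, 87.0], [263.7, 88.0], [263.6, 89.0]] dir [ 0.9992884  -0.03771842] rms 0.026058964537762973
pointer - line, mm along stage x: [-0.16 -0.15 -0.16 -0.11 -0.13 -0.1  -0.09 -0.09 -0.12 -0.17 -0.18 -0.18
 -0.18 -0.18 -0.12 -0.13 -0.18 -0.14] mean -0.14 by stage dir [-0.08 -0.13 -0.09]
pointer - line, mm along stage x: [-0.23 -0.22 -0.2  -0.19 -0.14 -0.14 -0.12 -0.16 -0.15 -0.21 -0.18 -0.2
 -0.13 -0.15 -0.13 -0.23 -0.17 -0.12] mean -0.17 by stage dir [-0.18 -0.13 -0.07]
pointer - line, mm along stage x: [-0.13 -0.19 -0.2  -0.16 -0.12 -0.14 -0.15 -0.1  -0.14 -0.16 -0.18 -0.18
 -0.2  -0.18 -0.17 -0.13 -0.09 -0.11] mean -0.15 by stage dir [-0.09 -0.05 -0.06]
top0.png 12.918552036199095 18.1131221719457 221
t11.png nan nan 0<stdin>:5: RuntimeWarning: Mean of empty slice.
  ret = ret.dtype.type(ret / rcount)
```

From above the line is 0.15 mm from the pointer, on the still-taken-up side, and the arm is clear. I hand in.

```bash
python3 -c "
from workcell import order
print(order.hand_in())"
```

```text
the job is handed in; nothing more can be done
None
```

The job is handed in: the carriage bore on the stop at about 4.5 N at the grip without shifting it, was wound back in one direction, and its line stands about 0.15 mm from the pointer with the crank released, though the first return overshot by about 0.8 mm from parallax, so I repeated the full run out to the stop and back.

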